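# Open and prime the oil can in its drip tray

### The job

Carry the blue finishing-oil can upright by its black handle and set it down, without dropping it, flat between the wooden cleats of the drip tray, either way round. There, unscrew its red cap anticlockwise all the way to its open stop (the cap is captive and stays on the can), and after that press the brass pump head down to its stop and let it spring back. Leave the can standing in the tray and everything else on the bench where it is.

Things in the scene. Friction and masses are not known exactly. Their poses are not given: they have to be found in the camera images.
- can: blue oblong metal can, 200 (its x) x 66 (its y) x 100 mm high, 0.5 to 0.8 kg; origin at the centre of its underside, z up. On its top, in a row along its x: red screw cap at x = -75 mm, black carrying handle in the middle, brass pump at x = +75 mm.
- handle (a point): centre of the handle's bar, 136 mm above the can's underside. The bar is 44 mm long along the can's x, 14 mm wide (y) and 12 mm high, on two posts at its ends, with 30 mm free under it; its ends are 53 mm from the cap's axis and from the pump's axis. Grip it across, from above.
- cap_top (a point): centre of the top of the red cap, 133 mm above the can's underside. The cap is a ribbed upright cylinder 44 mm across and 27 mm high; its lower edge is 6 mm above the can's top. It turns with its joint about the vertical and does not rise. A white bar on its top, from the centre to the rim, points to the can's -x end when the cap is shut (joint 0).
- cap (a joint): turn of the cap in rad: 0 = screwed shut, grows anticlockwise seen from above, 2.5 = open stop. Stiff (0.06 N m friction), stays where it is left; too far to turn in one grasp.
- pump_top (a point): centre of the top of the brass pump head, 144 mm above the can's underside when up; the head is 34 mm across, 10 mm thick.
- pump (a joint): travel of the pump head in m: 0 = up, 0.015 = down at its stop. Spring: 2.3 N at the start to 8 N at the stop.
- tray: fixed aluminium drip tray, 250 (its x) x 116 (its y) mm, floor 5 mm thick; origin at the centre of its underside on the bench, z up. Four dark wooden cleats, 16 mm high above its floor, frame a pocket 214 (x) x 80 (y) mm for the can, centred on the tray.
- chisel_a: wood chisel with a light wooden handle, 200 mm long; bystander; origin at its underside
- chisel_b: wood chisel with a dark wooden handle, 200 mm long; bystander; origin at its underside
- mallet: wooden mallet lying down, 250 mm long, head 70 mm high; bystander; origin at its underside
- wax_jar: small wax jar with a metal lid and a pale label, 68 mm across, 70 mm high; bystander; origin at its underside
- glue: white glue bottle with an orange cap, 60 mm across, 170 mm high; bystander; origin at its underside
- sander: cork sanding block, 110 x 65 x 28 mm; bystander; origin at its underside
- brush: flat brush lying down; bystander; origin at its underside
Mind the look-alikes: they are no part of the job. There is more than one size of the can; the one meant has the size given above.

How it is judged:
By the outcome, as a careful person would: the job done as asked, in the order asked, and still so for the second after the job is handed in, with the robot touching nothing.
It also fails if it takes over 69 s, if anything falls off the work surface, if the arm or the gripper's body presses on something with over 40 N, if the wrist force passes 120 N, or if a joint passes its speed limit or range.

### The arm

A 7-joint arm with a two-finger parallel gripper is mounted at the origin on the work surface. World frame = base frame: x ahead of the robot, y to its left, z up, the work surface at z = 0. Lengths are in m, angles in rad, forces in N, time in s.
With the tool pointing down it reaches from about 0.4 to 0.85 m from the base axis. Payload 10.4 kg.
Tool frame: the origin (TCP) lies between the finger pads; the fingertips stand manip.tip_extent ahead of it and the grasp point (between the pads) lies 6 mm ahead of it (manip.tip_extent is the distance from the TCP to the fingertips, in m); z points along the fingers, y is the line along which they close (so a half turn about z gives the same grasp; the last joint's range is limited). The gripper opens to 85 mm and grips with 20 to 120 N. Pads are 22 mm wide; open, the fingers measure 114 mm over their backs; the gripper's body (76 mm by 85 mm) begins 54 mm behind the grasp point. The pads swing forward as they close: fully open they stand 13 mm farther back than shut.
Start: joints at [-1.132, 0.332, -0.065, 1.46, 0.022, 1.35, -0.088], TCP at [0.278, 0.56, 0.256] pointing down, gripper open.
Joint ranges: [-2.6, 2.6], [-0.5, 2.12], [-1.47, 1.34], [0.16, 2.42], [-1.27, 4.41], [0.06, 2.06], [-2.6, 2.6]. Speed limits (rad/s): [2.22, 2.22, 2.79, 2.79, 3.14, 3.14, 3.14].

### API

Orientations are given as a unit quaternion [x, y, z, w].
In Python, from workcell import get_obs, optics, workorder, manip gives the robot as it stands.
- The arm moves only by the tool jog_arm, never from a script. Its argument "increments" is a list of rows, each a list of 7 numbers: the shift along the tool's x, y, z in m, then the turn, a rotation vector about the tool's x, y, z in rad, then the opening, from -1 (shut) to 1 (fully open). A call has 1 to 5 rows; each row is the pose to reach, as a shift and turn from the pose commanded when the call began, along the tool's axes at that moment; what a row does not reach only later rows make up. A row lasts 1/12 s, in which the tool goes at most 41.7 mm and 7.16 degrees, less where a joint would pass 70% of its speed; a pose out of reach is approached as far as the arm can. A call with a gripper value outside its range is refused whole. The fingers move at their own pace and stop on an object; "grip_force" is the grip in N (left out, the last holds). Time passes only in rows, so rows that repeat a pose let the fingers close. It gives the time, the measured TCP pose, the force, the opening and the grip force at its end, in the units of the state.
- get_obs(): the state, without advancing time (a new reading comes with each control period).
- optics.camera(name): name is "side" or "top"; returns a dict with "color" (420x560x3 uint8, red, green, blue), "depth" (420x560 float32, m along the optical axis (not along the pixel's ray), 0 where there is no reading), "K" (3x3 intrinsics, pixels), "R" (3x3) and "t" (3): a world point X has camera coordinates R X + t. Camera axes: x right, y down, z forward; pixel columns grow to the right and rows downward; lengths in m; the calibration is good to about 2 mm. A picture is of the moment at which its call begins.
- workorder.hand_in(): hands the job in; it is judged then, once.
The state is a dict: "clock": time; "joint_pos": joint angles; "joint_velocities": joint speeds; "tau": joint torques, N m; "position": TCP position; "ee_rot": TCP orientation; "ft_force": force on the tool from outside, world axes, zero at the start; "torque": the same for the moment, N m; "grip_width": opening from 0.0 (shut) to 1.0 (fully open); "grasp_force": force on a finger pad.
Only numpy, scipy, OpenCV 4.12 (cv2) and the standard library are available. Lean on these libraries where they do the work, as an engineer would, in place of code of your own. Each camera call takes 0.05 s, during which the arm holds its last target. There are 200 camera calls.

## Working session

There is one attempt and no reset: what is moved stays moved. The work goes in short steps, Python scripts to look and compute and a tool call to move; the robot and the scene stay as the last step left them, time stands still between calls to the robot, and variables do not carry over. Pictures are saved under pics/ and viewed, at most 10 in all, crops included, and the job is handed in when it is done.

Besides the shell and the picture viewer there is one more tool, called after "Call:" as name(argument=value, ...), one argument or row to a line, values as JSON. jog_arm: Moves the arm, as the interface text tells. Its arguments: {"type":"object","properties":{"increments":{"type":"array"},"grip_force":{"type":"number"}},"required":["increments"]}

```bash
mkdir -p pics; ls
cat > h.py <<'E'
import numpy as np, cv2
from workcell import get_obs, optics, workorder, manip
def snap(n):
    c=optics.camera(n); np.savez(f'/tmp/{n}.npz',**c); return c
def load(n): return dict(np.load(f'/tmp/{n}.npz'))
def save(c,f,box=None,s=1):
    im=c['color'][:,:,::-1]
    if box: im=im[box[1]:box[3],box[0]:box[2]]
    cv2.imwrite(f'pics/{f}.png',cv2.resize(im,None,fx=s,fy=s,interpolation=cv2.INTER_CUBIC))
def w(c,u,v,z=None):
    """world point at pixel from depth, or by ray-plane at height z"""
    d=np.linalg.inv(c['K'])@[u,v,1]; 
    if z is None:
        p=c['depth'][int(v)-1:int(v)+2,int(u)-1:int(u)+2]; return c['R'].T@(d*np.median(p)-c['t'])
    o=-c['R'].T@c['t']; r=c['R'].T@d; return o+r*(z-o[2])/r[2]
E
python3 - <<'E'
from h import *
print(get_obs(), manip.tip_extent)
for n in('top','side'):
    c=snap(n); save(c,n+'0'); print(n,c['K'][0],-c['R'].T@c['t'],c['R'][2])
a=load('top')['color'];b=load('side')['color']
E
```

```text
pics
{'clock': 0.0, 'joint_pos': array([-1.13159315,  0.332895  , -0.06470627,  1.46098988,  0.02160354,
        1.34988476, -0.08852228]), 'joint_velocities': array([ 1.16181332e-03, -4.62357021e-04, -4.16893707e-04,  4.50509657e-04,
       -9.98281992e-05,  7.29318279e-04,  1.90277072e-03]), 'tau': array([-7.92372452e-05, -6.25445437e+01,  4.89039451e-02, -3.91601622e+01,
        1.61315594e-02,  9.98204254e-03, -4.56849398e-05]), 'position': array([0.27832002, 0.55921167, 0.25547829]), 'ee_rot': array([ 2.28852078e-01,  9.73460928e-01, -7.28254856e-04, -1.34770294e-04]), 'ft_force': array([-0.41971682,  0.0326647 , -0.20926911]), 'torque': array([-0.03990604,  0.00360194, -0.02182331]), 'grasp_force': 0.0, 'grip_width': 0.9991266130227447} 0.025
top [455.1314962    0.         277.05769311] [ 0.33800077 -0.00436557  1.51162059] [ 0.11326827  0.00612801 -0.99354554]
side [386.65436543   0.         274.73952089] [-0.01415468 -0.88300015  0.79949986] [ 0.42696131  0.71422487 -0.55460516]
```

View pics/top0.png

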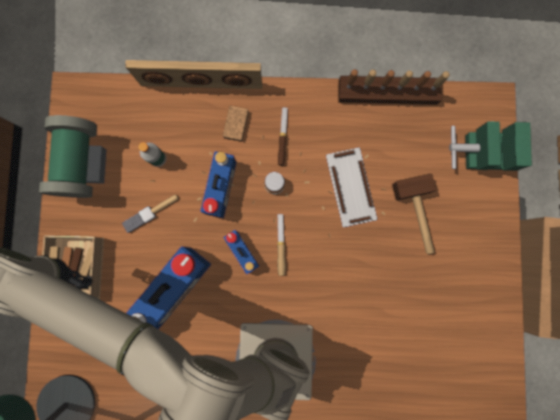

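View pics/side0.png

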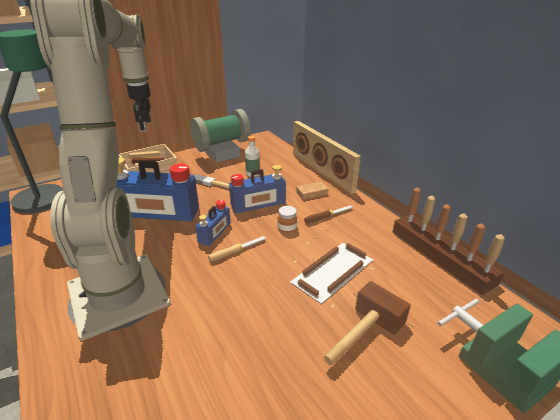

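Candidates for the can in the top view: large (170,287), medium (218,185) and small (241,252). The medium one looks like 200 mm; its cap is at (210,206) and its pump at (221,159). The tray is at (351,188). Next I check this in a close crop.

Run:
```python
from h import *
t=load('top');s=load('side')
f=lambda c,b,k:cv2.resize(c['color'][b[1]:b[3],b[0]:b[2],::-1],None,fx=k,fy=k,interpolation=cv2.INTER_CUBIC)
A=f(t,(190,140,250,230),6); B=f(t,(320,140,385,230),6)  # 360x540,390x540
cv2.imwrite('pics/t1.png',np.hstack([A,B]))
cv2.imwrite('pics/s1.png',f(s,(215,155,300,220),9))
for n,(u,v) in dict(cap=(210,206),pump=(221,158),bigcap=(183,264),bigpump=(140,322),smcap=(232,238),smpump=(250,267)).items(): print(n,w(t,u,v).round(3))
```

```text
cap [0.48  0.208 0.134]
pump [0.627 0.179 0.142]
bigcap [0.304 0.27  0.192]
bigpump [0.208 0.249 0.651]
smcap [0.386 0.141 0.094]
smpump [0.298 0.082 0.103]
```

View pics/t1.png

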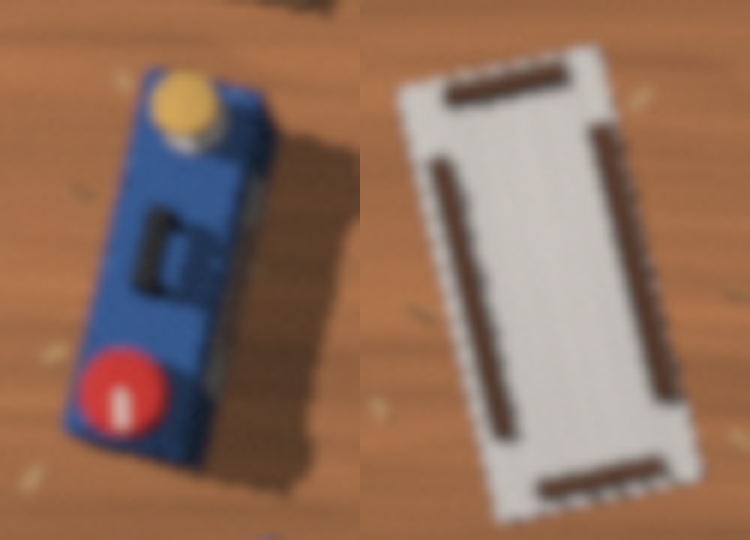

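View pics/s1.png

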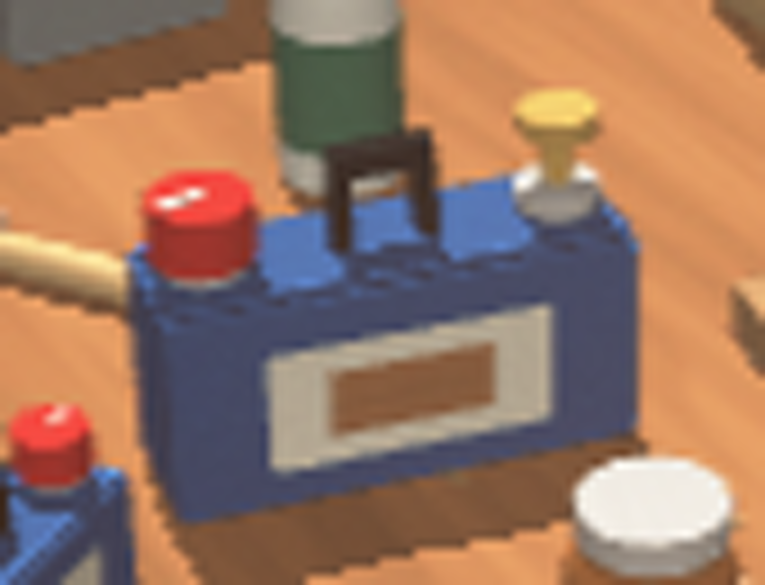

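Medium can confirmed: cap–pump spacing is 150 mm and heights are 134 and 142 mm. Top view: cap centre (210.5,205.5), pump (221,157.3), handle bar (215.5,181.7). Side view: cap (237.2,176.4), pump (276.9,166.9), bar (257,171.4). Now I triangulate.

```bash
cat >> h.py <<'E'
def tri(c1,p1,c2,p2):
    P=[c['K']@np.c_[c['R'],c['t']] for c in(c1,c2)]
    X=cv2.triangulatePoints(P[0],P[1],np.array(p1,float),np.array(p2,float)).ravel(); return X[:3]/X[3]
def toolmat(): 
    from scipy.spatial.transform import Rotation as R
    o=get_obs(); return o['position'],R.from_quat(o['ee_rot']).as_matrix()
E
python3 - <<'E'
from h import *
t=load('top');s=load('side')
for n,a,b in (('cap',(210.4,205.4),(237.2,176.4)),('pump',(220.9,157.2),(276.9,166.9)),('handle',(215.4,181.5),(257,171.4))):
    X=tri(t,a,s,b);print(n,X.round(4))
for n,a,z in (('cap',(210.4,205.4),.133),('pump',(220.9,157.2),.144),('handle',(215.4,181.5),.142)): print(n,w(t,*a,z).round(4))
C=[(40,88),(240,45),(343,475),(140,522)]
q=np.array([w(t,320+(x+.5)/6-.5,140+(y+.5)/6-.5,.005) for x,y in C]);print(q.round(4),q.mean(0), [np.linalg.norm(q[i]-q[i-1]) for i in range(4)])
l=(q[0]+q[1]-q[2]-q[3]); print('tray ang',np.degrees(np.arctan2(l[1],l[0])))
# cleat midlines
D=[(474,298),(635,264),(507,85),(602,480)]
print([w(t,320+(x-360+.5)/6-.5,140+(y+.5)/6-.5,.021).round(4) for x,y in D])
# side view check of tray
m=np.array([[*w(t,u,v)] for u in range(335,370) for v in range(165,212)]);print(np.median(m[:,2]))
p,R=toolmat();print(p,R.round(3))
E
```

```text
cap [0.4824 0.2065 0.1342]
pump [0.6302 0.1794 0.1433]
handle [0.5553 0.1936 0.1395]
cap [0.4816 0.207  0.133 ]
pump [0.6296 0.1796 0.144 ]
handle [0.5543 0.1936 0.142 ]
[[ 0.6784 -0.1566  0.005 ]
 [ 0.7059 -0.2687  0.005 ]
 [ 0.4647 -0.327   0.005 ]
 [ 0.4358 -0.2151  0.005 ]] [ 0.5712203  -0.24183962  0.005     ] [np.float64(0.2495245421571582), np.float64(0.1154736451006698), np.float64(0.2481120255893652), np.float64(0.11552699858305565)]
tray ang 13.570990302521865
[array([ 0.5579, -0.1973,  0.021 ]), array([ 0.5791, -0.2859,  0.021 ]), array([ 0.678 , -0.2144,  0.021 ]), array([ 0.4592, -0.2684,  0.021 ])]
0.006134286866693318
[0.27833733 0.55924059 0.25559243] [[-0.895  0.446 -0.001]
 [ 0.446  0.895 -0.001]
 [-0.    -0.001 -1.   ]]
```

```bash
cat >> h.py <<'E'
def plan(x,y,z,yaw):
    """tool-frame shift and z-turn to reach TCP x,y,z with tool y-axis at yaw deg (tool down)"""
    from scipy.spatial.transform import Rotation as Ro
    p,R=toolmat(); a=np.radians(yaw); T=np.array([[-np.sin(a)*-1,np.cos(a),0],[-np.cos(a),np.sin(a),0],[0,0,-1]])
    if np.linalg.det(T)<0: T[:,0]*=-1
    o=get_obs(); print('t',round(float(o['clock']),2),'p',p.round(4),'yaw',np.degrees(np.arctan2(R[1,1],R[0,1])).round(2),'q',o['joint_pos'].round(2),'F',o['ft_force'].round(1),'g',round(float(o['grip_width']),3),round(float(o['grasp_force']),1))
    d=np.array([x,y,z])-p
    print('shift',(R.T@d).round(4),'rot',Ro.from_matrix(R.T@T).as_rotvec().round(4),'rows>=',np.linalg.norm(d)/.0417)
E
python3 -c "
from h import *
plan(.5555,.1933,.2555,79.6)"
```

```text
t 0.1 p [0.2783 0.5592 0.2556] yaw 63.54 q [-1.13  0.33 -0.06  1.46  0.02  1.35 -0.09] F [ 0.4  0.8 -0.7] g 0.999 0.0
shift [-4.112e-01 -2.041e-01  4.000e-04] rot [-1.300e-03 -1.000e-04 -2.803e-01] rows>= 11.00851769799569
```

Call:
jog_arm(
  increments=[
    [-0.034,-0.017,0,0,0,0,1],
    [-0.068,-0.034,0,0,0,0,1],
    [-0.102,-0.051,0,0,0,0,1],
    [-0.137,-0.068,0,0,0,0,1],
    [-0.171,-0.085,0,0,0,0,1],
  ],
)

```text
clock: 0.52
position: [0.3945, 0.4054, 0.256]
ee_rot: [0.229, 0.973, -0.0, -0.0]
ft_force: [1.1, 0.2, -0.1]
grip_width: 1.003
grasp_force: 0.0
```

Call:
jog_arm(
  increments=[
    [-0.034,-0.017,0,0,0,-0.06,1],
    [-0.068,-0.034,0,0,0,-0.12,1],
    [-0.102,-0.051,0,0,0,-0.17,1],
    [-0.137,-0.068,0,0,0,-0.22,1],
    [-0.171,-0.085,0,0,0,-0.28,1],
  ],
)

```text
clock: 0.93
position: [0.5096, 0.2531, 0.2561]
ee_rot: [0.09, 0.996, -0.0, -0.0]
ft_force: [0.6, 0.2, -0.3]
grip_width: 1.003
grasp_force: 0.0
```

```bash
python3 -c "
from h import *
plan(.5555,.1933,.2,79.6)"
```

```text
t 0.93 p [0.5096 0.2531 0.2561] yaw 79.72 q [-0.66  0.21  0.14  1.62 -0.03  1.32  0.87] F [ 0.6  0.2 -0.3] g 1.003 0.0
shift [-0.0558 -0.0506  0.0561] rot [-0.0002 -0.0002  0.002 ] rows>= 2.253376622206285
```

Call:
jog_arm(
  increments=[
    [-0.02,-0.02,0.01,0,0,0,1],
    [-0.04,-0.04,0.025,0,0,0,1],
    [-0.056,-0.051,0.045,0,0,0,1],
    [-0.056,-0.051,0.056,0,0,0,1],
    [-0.056,-0.051,0.056,0,0,0,1],
  ],
)

```text
clock: 1.35
position: [0.5538, 0.1932, 0.1972]
ee_rot: [0.092, 0.996, -0.001, -0.002]
ft_force: [-0.1, 0.9, -1.1]
grip_width: 0.996
grasp_force: 0.0
```

Run:
```python
from h import *
plan(.5555,.1933,.142,79.6)
t=snap('top');s=snap('side')
f=lambda c,b,k:cv2.resize(c['color'][b[1]:b[3],b[0]:b[2],::-1],None,fx=k,fy=k,interpolation=cv2.INTER_CUBIC)
cv2.imwrite('pics/c2.png',np.hstack([f(t,(180,130,250,230),5.5),f(s,(225,130,295,230),5.5)]))
```

```text
t 1.35 p [0.5538 0.1932 0.1972] yaw 79.46 q [-0.57  0.29  0.19  1.65 -0.06  1.21  1.02] F [-0.1  0.9 -1.1] g 0.996 0.0
shift [-0.0019  0.0006  0.0552] rot [-0.0031 -0.004  -0.0025] rows>= 1.32349536011137
```

View pics/c2.png

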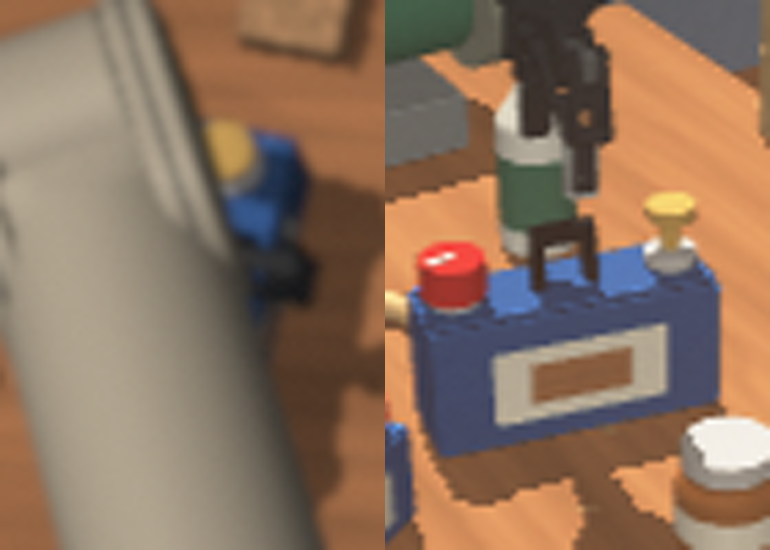

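The side half shows the fingers at (535–590,100–195), straddling the line above the handle bar at (565,230). That looks plausible, so I go down and close slowly.

Call:
jog_arm(
  increments=[
    [-0.001,0,0.02,0,0,0,1],
    [-0.001,0,0.04,0,0,0,1],
    [-0.001,0,0.055,0,0,0,1],
    [-0.001,0,0.055,0,0,0,0.3],
    [-0.001,0,0.055,0,0,0,-0.2],
  ],
  grip_force=60,
)

```text
clock: 1.87
position: [0.5553, 0.1958, 0.1461]
ee_rot: [0.09, 0.996, 0.0, -0.0]
ft_force: [0.1, -0.1, 0.3]
grip_width: 0.747
grasp_force: 0.0
```

Call:
jog_arm(
  increments=[
    [0,0,0,0,0,0,-0.5],
    [0,0,0,0,0,0,-1],
    [0,0,0,0,0,0,-1],
    [0,0,0,0,0,0,-1],
    [0,0,0,0,0,0,-1],
  ],
)

```text
clock: 2.28
position: [0.5563, 0.1955, 0.1464]
ee_rot: [0.091, 0.996, 0.001, 0.001]
ft_force: [0.7, 3.0, 4.5]
grip_width: 0.152
grasp_force: 59.8
```

Call:
jog_arm(
  increments=[
    [0,0,0,0,0,0,-1],
    [0,0,0,0,0,0,-1],
    [0,0,0,0,0,0,-1],
  ],
)

```text
clock: 2.53
position: [0.5563, 0.1956, 0.1464]
ee_rot: [0.09, 0.996, 0.001, 0.001]
ft_force: [-0.3, 4.2, 6.4]
grip_width: 0.146
grasp_force: 60.0
```

Call:
jog_arm(
  increments=[
    [0,0,-0.004,0,0,0,-1],
    [0,0,-0.015,0,0,0,-1],
    [0,0,-0.035,0,0,0,-1],
    [0,0,-0.06,0,0,0,-1],
    [0,0,-0.08,0,0,0,-1],
  ],
  grip_force=90,
)

```text
clock: 2.95
position: [0.5552, 0.1937, 0.2263]
ee_rot: [0.091, 0.996, -0.001, -0.001]
ft_force: [0.4, 0.2, -7.4]
grip_width: 0.144
grasp_force: 88.3
```

Call:
jog_arm(
  increments=[
    [0,0,-0.015,0,0,0,-1],
    [0,0,-0.03,0,0,0,-1],
    [0,0,-0.035,0,0,0,-1],
    [0,0,-0.035,0,0,0,-1],
  ],
)

```text
clock: 3.28
position: [0.556, 0.1942, 0.2613]
ee_rot: [0.091, 0.996, 0.0, 0.0]
ft_force: [0.2, -0.1, -6.7]
grip_width: 0.137
grasp_force: 88.3
```

```bash
python3 -c "
from h import *
plan(.57,-.2417,.26,103.6)"
```

```text
t 3.28 p [0.556  0.1942 0.2613] yaw 79.56 q [-0.57  0.25  0.19  1.57 -0.05  1.33  1.01] F [ 0.2 -0.1 -6.7] g 0.137 88.3
shift [-0.0928 -0.4261  0.0012] rot [ 2.000e-04  1.000e-03 -4.196e-01] rows>= 10.45813883223362
```

Call:
jog_arm(
  increments=[
    [-0.003,-0.015,0,0,0,0,-1],
    [-0.009,-0.042,0,0,0,0,-1],
    [-0.016,-0.073,0,0,0,0,-1],
    [-0.023,-0.105,0,0,0,0,-1],
    [-0.03,-0.137,0,0,0,0,-1],
  ],
)

```text
clock: 3.7
position: [0.5594, 0.0526, 0.2586]
ee_rot: [0.091, 0.996, -0.001, -0.001]
ft_force: [1.4, -0.9, -7.3]
grip_width: 0.143
grasp_force: 88.3
```

Call:
jog_arm(
  increments=[
    [-0.007,-0.032,0,0,0,-0.03,-1],
    [-0.014,-0.064,0,0,0,-0.08,-1],
    [-0.021,-0.096,0,0,0,-0.14,-1],
    [-0.028,-0.128,0,0,0,-0.2,-1],
    [-0.035,-0.16,0,0,0,-0.26,-1],
  ],
)

```text
clock: 4.12
position: [0.5648, -0.1111, 0.2587]
ee_rot: [-0.041, 0.999, 0.0, -0.001]
ft_force: [1.0, 0.9, -7.6]
grip_width: 0.14
grasp_force: 88.3
```

```bash
python3 -c "
from h import *
plan(.57,-.2417,.2,103.6)"
```

```text
t 4.12 p [ 0.5648 -0.1111  0.2587] yaw 94.65 q [-0.19  0.22  0.36  1.61 -0.08  1.32  1.83] F [ 1.   0.9 -7.6] g 0.14 88.3
shift [ 0.0053 -0.1306  0.0587] rot [ 0.0005 -0.0027 -0.1563] rows>= 3.4369537829698555
```

Call:
jog_arm(
  increments=[
    [0.001,-0.032,0.005,0,0,-0.05,-1],
    [0.002,-0.064,0.012,0,0,-0.1,-1],
    [0.004,-0.096,0.02,0,0,-0.14,-1],
    [0.005,-0.118,0.03,0,0,-0.156,-1],
    [0.005,-0.13,0.04,0,0,-0.156,-1],
  ],
)

```text
clock: 4.53
position: [0.5691, -0.2436, 0.2183]
ee_rot: [-0.115, 0.993, -0.001, -0.001]
ft_force: [-0.3, -0.1, -6.8]
grip_width: 0.137
grasp_force: 88.4
```

Call:
jog_arm(
  increments=[
    [0,0,0.02,0,0,0,-1],
    [0,0,0.028,0,0,0,-1],
    [0,0,0.028,0,0,0,-1],
    [0,0,0.028,0,0,0,-1],
  ],
)

```text
clock: 4.87
position: [0.571, -0.238, 0.1916]
ee_rot: [-0.118, 0.993, 0.001, -0.001]
ft_force: [1.4, 0.1, -6.2]
grip_width: 0.137
grasp_force: 88.4
```

Run:
```python
from h import *
plan(.57,-.2417,.152,103.6)
t=snap('top');s=snap('side')
f=lambda c,b,k:cv2.resize(c['color'][b[1]:b[3],b[0]:b[2],::-1],None,fx=k,fy=k,interpolation=cv2.INTER_CUBIC)
cv2.imwrite('pics/c3.png',np.hstack([f(t,(315,135,395,240),5),f(s,(280,190,360,295),5)]))
```

```text
t 4.87 p [ 0.571  -0.238   0.1916] yaw 103.5 q [ 0.    0.37  0.4   1.58 -0.15  1.22  2.24] F [ 1.4  0.1 -6.2] g 0.137 88.4
shift [ 0.0018 -0.0035  0.0396] rot [ 0.0015 -0.0015 -0.0018] rows>= 0.9534939696857231
```

View pics/c3.png

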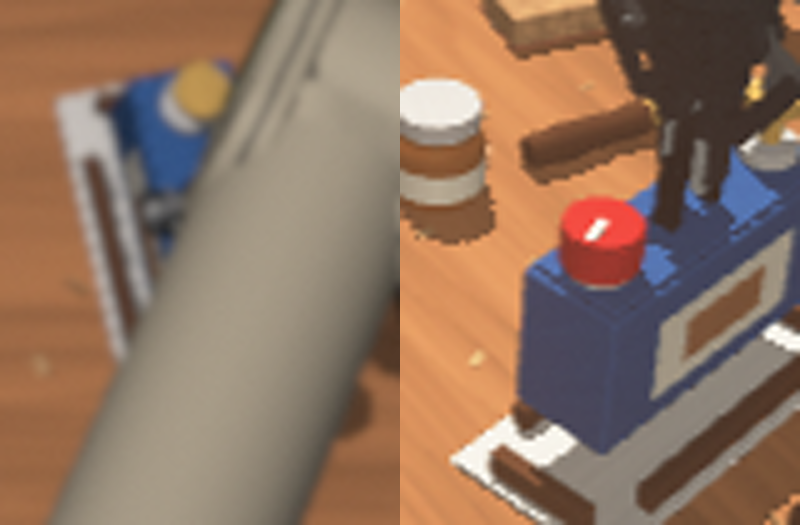

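Run:
```python
from h import *
t=load('top');s=load('side')
c=w(s,320,234.6,.178);p=w(t,355,152.6,.189);print(c,p,(c+p)/2,np.linalg.norm((c-p)[:2]),np.degrees(np.arctan2(*(p-c)[1::-1])))
```

```text
[ 0.49703912 -0.25750494  0.178     ] [ 0.64396602 -0.22297227  0.189     ] [ 0.57050257 -0.2402386   0.1835    ] 0.15093051535982066 13.226339579087195
```

The side half shows the can's cap at (602,225) and the top half its pump at (202,90). The can is within 2 mm of the tray's centre, at 13.2°, so I lower it.

Call:
jog_arm(
  increments=[
    [0,-0.002,0.01,0,0,0,-1],
    [0,-0.002,0.02,0,0,0,-1],
    [0,-0.002,0.028,0,0,0,-1],
    [0,-0.002,0.034,0,0,0,-1],
    [0,-0.002,0.036,0,0,0,-1],
  ],
)

```text
clock: 5.38
position: [0.5709, -0.2408, 0.1544]
ee_rot: [-0.117, 0.993, 0.001, -0.001]
ft_force: [0.1, 0.2, -7.7]
grip_width: 0.145
grasp_force: 88.3
```

Call:
jog_arm(
  increments=[
    [0,0,0.001,0,0,0,-1],
    [0,0,0.002,0,0,0,-1],
    [0,0,0.002,0,0,0,-1],
  ],
)

```text
clock: 5.63
position: [0.5718, -0.2413, 0.1544]
ee_rot: [-0.117, 0.993, -0.0, 0.0]
ft_force: [-1.4, -0.7, -7.4]
grip_width: 0.14
grasp_force: 88.4
```

Call:
jog_arm(
  increments=[
    [0,0,0.001,0,0,0,-1],
    [0,0,0.002,0,0,0,-1],
    [0,0,0.002,0,0,0,-1],
  ],
)

```text
clock: 5.88
position: [0.5716, -0.2413, 0.1522]
ee_rot: [-0.117, 0.993, 0.0, 0.0]
ft_force: [-0.4, 0.2, -7.7]
grip_width: 0.141
grasp_force: 88.4
```

Call:
jog_arm(
  increments=[
    [0,0,0.001,0,0,0,-1],
    [0,0,0.001,0,0,0,-1],
  ],
)

```text
clock: 6.05
position: [0.5717, -0.2413, 0.1515]
ee_rot: [-0.117, 0.993, 0.0, 0.0]
ft_force: [-1.7, 0.5, -4.8]
grip_width: 0.137
grasp_force: 88.7
```

Touching down (force −4.8 N). A little more, then release.

Call:
jog_arm(
  increments=[
    [0,0,0.001,0,0,0,-1],
    [0,0,0.001,0,0,0,-1],
  ],
)

```text
clock: 6.22
position: [0.5718, -0.2415, 0.1515]
ee_rot: [-0.117, 0.993, -0.0, 0.0]
ft_force: [-4.8, 1.5, 3.8]
grip_width: 0.141
grasp_force: 90.0
```

Call:
jog_arm(
  increments=[
    [0,0,0,0,0,0,-0.3],
    [0,0,0,0,0,0,0.2],
    [0,0,0,0,0,0,0.3],
    [0,0,0,0,0,0,0.3],
    [0,0,0,0,0,0,0.3],
  ],
  grip_force=40,
)

```text
clock: 6.63
position: [0.5719, -0.2413, 0.1505]
ee_rot: [-0.117, 0.993, -0.0, 0.0]
ft_force: [-0.5, 0.2, -0.4]
grip_width: 0.647
grasp_force: 0.0
```

Call:
jog_arm(
  increments=[
    [0,0,-0.02,0,0,0,0.3],
    [0,0,-0.05,0,0,0,0.3],
    [0,0,-0.08,0,0,0,0.3],
    [0,0,-0.1,0,0,0,0.3],
    [0,0,-0.1,0,0,0,0.3],
  ],
)

```text
clock: 7.05
position: [0.5733, -0.2423, 0.2554]
ee_rot: [-0.117, 0.993, -0.001, 0.003]
ft_force: [-0.2, -0.8, 1.2]
grip_width: 0.652
grasp_force: 0.0
```

Run:
```python
from h import *
plan(.4985,-.259,.19,103.6)
t=snap('top');s=snap('side')
f=lambda c,b,k:cv2.resize(c['color'][b[1]:b[3],b[0]:b[2],::-1],None,fx=k,fy=k,interpolation=cv2.INTER_CUBIC)
cv2.imwrite('pics/c4.png',np.hstack([f(t,(315,135,395,240),5),f(s,(285,195,365,300),5)]))
```

```text
t 7.05 p [ 0.5733 -0.2423  0.2554] yaw 103.4 q [-0.    0.33  0.42  1.5  -0.14  1.33  2.23] F [-0.2 -0.8  1.2] g 0.652 0.0
shift [0.0771 0.0013 0.0649] rot [-0.0036  0.0065 -0.0034] rows>= 2.4169242762880137
```

View pics/c4.png

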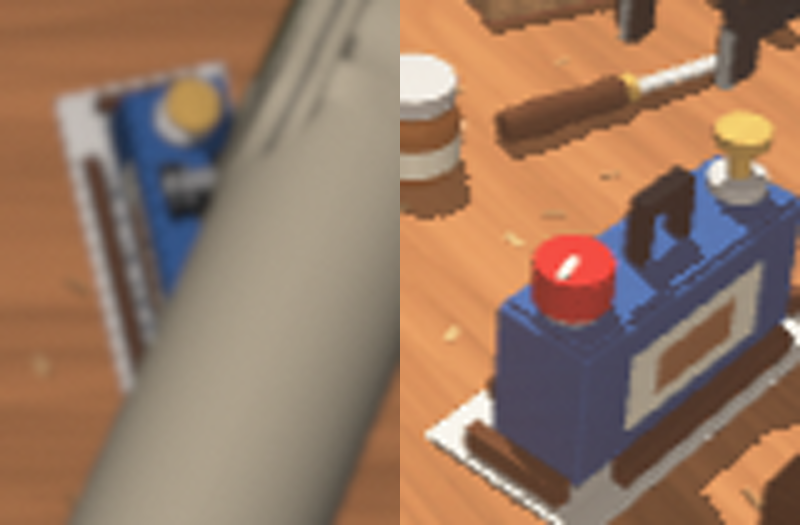

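Seated: the can is inside the cleats. In the side half the cap top is at (574,262) and the pump at (743,130); in the top half the pump is at (193,107).

Run:
```python
from h import *
t=load('top');s=load('side')
c=w(s,319.4,247.0,.138);p=w(s,353.2,220.6,.149);q=tri(t,(353.2,156),s,(353.2,220.6));print(c,p,q,np.linalg.norm((c-p)[:2]),np.degrees(np.arctan2(*(p-c)[1::-1])),w(t,353.2,156,.149), w(s,319.4,247))
```

```text
[ 0.49642659 -0.2597216   0.138     ] [ 0.64141293 -0.22515232  0.149     ] [ 0.6425981  -0.22424194  0.14804863] 0.1490505816072088 13.410719304890547 [ 0.64251715 -0.22417445  0.149     ] [ 0.49616435 -0.26004173  0.13833976]
```

Call:
jog_arm(
  increments=[
    [0.025,0,0,0,0,0.12,0.3],
    [0.05,0,0,0,0,0.24,0.3],
    [0.075,0,0,0,0,0.36,0.3],
    [0.075,0,0,0,0,0.48,0.3],
    [0.075,0,0,0,0,0.6,0.3],
  ],
)

```text
clock: 7.57
position: [0.4969, -0.2592, 0.2492]
ee_rot: [0.186, 0.983, 0.0, -0.001]
ft_force: [0.3, 0.8, -0.3]
grip_width: 0.645
grasp_force: 0.0
```

Call:
jog_arm(
  increments=[
    [0,0,0,0,0,0.12,0.3],
    [0,0,0,0,0,0.24,0.3],
    [0,0,0,0,0,0.36,0.3],
    [0,0,0,0,0,0.48,0.3],
    [0,0,0,0,0,0.6,0.3],
  ],
)

```text
clock: 7.98
position: [0.4981, -0.2583, 0.2488]
ee_rot: [0.467, 0.884, -0.0, -0.001]
ft_force: [-0.7, 0.3, 0.2]
grip_width: 0.652
grasp_force: 0.0
```

```bash
python3 -c "
from h import *
plan(.4985,-.259,.19,-116)"
```

```text
t 7.98 p [ 0.4981 -0.2583  0.2488] yaw 34.33 q [-0.1   0.21  0.58  1.67 -0.12  1.3   1.1 ] F [-0.7  0.3  0.2] g 0.652 0.0
shift [-0.0009  0.      0.0588] rot [-2.7000e-03  1.2000e-03  2.6238e+00] rows>= 1.4102799558523977
```

Call:
jog_arm(
  increments=[
    [0,0,0,0,0,0.12,0.3],
    [0,0,0,0,0,0.24,0.3],
    [0,0,0,0,0,0.36,0.3],
    [0,0,0,0,0,0.48,0.3],
    [0,0,0,0,0,0.6,0.3],
  ],
)

```text
clock: 8.4
position: [0.4981, -0.2583, 0.2488]
ee_rot: [0.707, 0.707, -0.001, -0.001]
ft_force: [0.8, -0.3, -0.3]
grip_width: 0.648
grasp_force: 0.0
```

Call:
jog_arm(
  increments=[
    [0,0,0,0,0,0.12,0.3],
    [0,0,0,0,0,0.24,0.3],
    [0,0,0,0,0,0.36,0.3],
    [0,0,0,0,0,0.48,0.3],
    [0,0,0,0,0,0.6,0.3],
  ],
)

```text
clock: 8.82
position: [0.4981, -0.2584, 0.2488]
ee_rot: [0.885, 0.466, -0.001, -0.001]
ft_force: [0.8, 0.6, -0.2]
grip_width: 0.653
grasp_force: 0.0
```

Call:
jog_arm(
  increments=[
    [0,0,0,0,0,0.12,0.3],
    [0,0,0,0,0,0.24,0.3],
    [0,0,0,0,0,0.36,0.3],
    [0,0,0,0,0,0.48,0.3],
    [0,0,0,0,0,0.6,0.3],
  ],
)

```text
clock: 9.23
position: [0.4981, -0.2584, 0.2489]
ee_rot: [0.983, 0.184, -0.001, -0.0]
ft_force: [-0.5, -0.5, 0.1]
grip_width: 0.648
grasp_force: 0.0
```

Call:
jog_arm(
  increments=[
    [0,0,0,0,0,0.12,0.3],
    [0,0,0,0,0,0.24,0.3],
    [0,0,0,0,0,0.36,0.3],
    [0,0,0,0,0,0.48,0.3],
    [0,0,0,0,0,0.6,0.3],
  ],
)

```text
clock: 9.65
position: [0.4981, -0.2584, 0.2489]
ee_rot: [0.993, -0.115, -0.001, -0.0]
ft_force: [-0.4, -0.1, 0.4]
grip_width: 0.648
grasp_force: 0.0
```

```bash
python3 -c "
from h import *
plan(.497,-.2595,.165,-104)"
```

```text
t 9.65 p [ 0.4981 -0.2584  0.2489] yaw -103.19 q [-0.36  0.26  0.9   1.68 -0.21  1.3  -1.22] F [-0.4 -0.1  0.4] g 0.648 0.0
shift [-0.0007  0.0014  0.0839] rot [0.0001 0.002  0.0142] rows>= 2.012935853397324
```

Call:
jog_arm(
  increments=[
    [-0.001,0.001,0.03,0,0,0,0.7],
    [-0.001,0.001,0.06,0,0,0,0.7],
    [-0.001,0.001,0.08,0,0,0,0.7],
    [-0.001,0.001,0.1,0,0,0,0.7],
    [-0.001,0.001,0.11,0,0,0,0.7],
  ],
)

```text
clock: 10.07
position: [0.4957, -0.2586, 0.1368]
ee_rot: [0.994, -0.112, -0.002, -0.0]
ft_force: [0.3, 0.1, -0.2]
grip_width: 0.849
grasp_force: 0.0
```

Call:
jog_arm(
  increments=[
    [0,0,0,0,0,0,0.5],
    [0,0,0,0,0,0,0.2],
    [0,0,0,0,0,0,-1],
    [0,0,0,0,0,0,-1],
    [0,0,0,0,0,0,-1],
  ],
  grip_force=40,
)

```text
clock: 10.48
position: [0.498, -0.2593, 0.1413]
ee_rot: [0.994, -0.112, 0.001, -0.0]
ft_force: [-0.1, 3.1, 5.0]
grip_width: 0.501
grasp_force: 41.5
```

```bash
python3 -c "
from h import *
plan(.497,-.2595,.138,-104)"
```

```text
t 10.48 p [ 0.498  -0.2593  0.1413] yaw -102.82 q [-0.3   0.38  0.85  1.81 -0.32  1.1  -1.14] F [-0.1  3.1  5. ] g 0.501 41.5
shift [-0.001   0.0005  0.0033] rot [-0.0007 -0.0014  0.0205] rows>= 0.08348440807358158
```

Call:
jog_arm(
  increments=[
    [0,0,0,0,0,-0.1,-1],
    [0,0,0,0,0,-0.2,-1],
    [0,0,0,0,0,-0.3,-1],
    [0,0,0,0,0,-0.4,-1],
    [0,0,0,0,0,-0.5,-1],
  ],
)

```text
clock: 10.9
position: [0.498, -0.2593, 0.1412]
ee_rot: [0.99, 0.14, 0.001, -0.0]
ft_force: [0.1, 2.6, 3.7]
grip_width: 0.504
grasp_force: 41.4
```

Run:
```python
from h import *
plan(.498,-.2593,.1413,-104);print(get_obs()['torque'])
```

```text
t 10.9 p [ 0.498  -0.2593  0.1412] yaw -73.91 q [-0.22  0.35  0.75  1.8  -0.26  1.09 -0.67] F [0.1 2.6 3.7] g 0.504 41.4
shift [ 0.     -0.     -0.0001] rot [-2.000e-04 -1.600e-03  5.252e-01] rows>= 0.002134686522226703
[ 0.56796298  0.15389967 -0.01853366]
```

Call:
jog_arm(
  increments=[
    [0,0,0,0,0,-0.12,-1],
    [0,0,0,0,0,-0.24,-1],
    [0,0,0,0,0,-0.36,-1],
    [0,0,0,0,0,-0.48,-1],
    [0,0,0,0,0,-0.6,-1],
  ],
)

```text
clock: 11.32
position: [0.4983, -0.2594, 0.1412]
ee_rot: [0.904, 0.427, 0.001, 0.001]
ft_force: [0.8, 1.6, 0.3]
grip_width: 0.499
grasp_force: 41.1
```

Call:
jog_arm(
  increments=[
    [0,0,0,0,0,-0.12,-1],
    [0,0,0,0,0,-0.24,-1],
    [0,0,0,0,0,-0.36,-1],
    [0,0,0,0,0,-0.48,-1],
    [0,0,0,0,0,-0.6,-1],
  ],
)

```text
clock: 11.73
position: [0.4984, -0.2597, 0.1409]
ee_rot: [0.738, 0.675, 0.001, 0.001]
ft_force: [2.7, 0.7, -2.4]
grip_width: 0.496
grasp_force: 40.9
```

Call:
jog_arm(
  increments=[
    [0,0,0,0,0,-0.12,-1],
    [0,0,0,0,0,-0.24,-1],
    [0,0,0,0,0,-0.36,-1],
    [0,0,0,0,0,-0.48,-1],
    [0,0,0,0,0,-0.6,-1],
  ],
)

```text
clock: 12.15
position: [0.4987, -0.2599, 0.1413]
ee_rot: [0.506, 0.863, 0.0, 0.002]
ft_force: [3.0, -2.3, 5.2]
grip_width: 0.5
grasp_force: 41.7
```

Run:
```python
from h import *
plan(.498,-.2593,.1413,47);print(get_obs()['torque'])
```

```text
t 12.15 p [ 0.4987 -0.2599  0.1413] yaw 29.23 q [ 0.03  0.3   0.44  1.79 -0.14  1.08  1.03] F [ 3.  -2.3  5.2] g 0.5 41.7
shift [ 0.0009 -0.0003  0.    ] rot [ 0.0022  0.003  -0.3102] rows>= 0.022770751190945404
[-0.39927888 -1.16277547 -0.59092946]
```

Call:
jog_arm(
  increments=[
    [0,0,0,0,0,-0.05,-1],
    [0,0,0,0,0,-0.1,-1],
  ],
)

```text
clock: 12.32
position: [0.4988, -0.2603, 0.1415]
ee_rot: [0.464, 0.886, 0.0, 0.002]
ft_force: [4.0, -1.7, -1.4]
grip_width: 0.499
grasp_force: 41.3
```

Run:
```python
from h import *
plan(.498,-.2593,.1413,47);print(get_obs()['torque'])
t=snap('top');s=snap('side')
f=lambda c,b,k:cv2.resize(c['color'][b[1]:b[3],b[0]:b[2],::-1],None,fx=k,fy=k,interpolation=cv2.INTER_CUBIC)
cv2.imwrite('pics/c5.png',np.hstack([f(t,(315,135,395,240),5),f(s,(285,195,365,300),5)]))
```

```text
t 12.32 p [ 0.4988 -0.2603  0.1415] yaw 34.71 q [ 0.04  0.3   0.42  1.79 -0.14  1.08  1.12] F [ 4.  -1.7 -1.4] g 0.499 41.3
shift [ 0.0013 -0.      0.0002] rot [ 0.0024  0.0037 -0.2146] rows>= 0.03142027025280122
[-0.17953896 -1.08107056 -1.34990854]
```

View pics/c5.png

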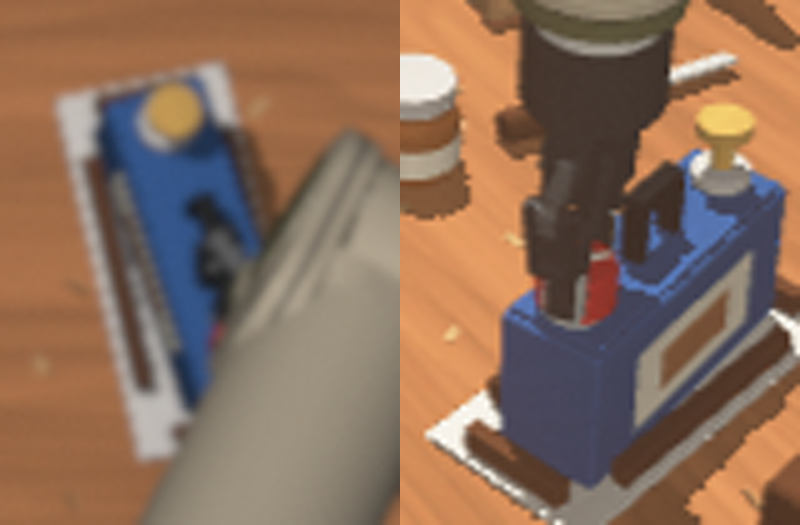

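The top half shows the pump shifted to (175,110), so the can has yawed about 5° against the cleats. The gripper beside the handle at (215,250) is pushing on it and cap travel is still short. I relieve the torque, open slightly, swing back and regrasp.

Call:
jog_arm(
  increments=[
    [0,0,0,0,0,0.04,-1],
    [0,0,0,0,0,0.06,-1],
    [0,0,0,0,0,0.06,0.2],
    [0,0,0,0,0,0.06,0.2],
    [0,0,0,0,0,0.06,0.2],
  ],
)

```text
clock: 12.83
position: [0.4974, -0.2595, 0.1404]
ee_rot: [0.49, 0.872, -0.0, 0.0]
ft_force: [0.5, -0.8, -0.1]
grip_width: 0.604
grasp_force: 0.0
```

Run:
```python
from h import *
plan(.498,-.2593,.1413,-45);print(get_obs()['torque'])
```

```text
t 12.83 p [ 0.4974 -0.2595  0.1404] yaw 31.27 q [ 0.03  0.3   0.43  1.79 -0.14  1.08  1.06] F [ 0.5 -0.8 -0.1] g 0.604 0.0
shift [-0.0002  0.0006 -0.0009] rot [-0.0000e+00  1.0000e-04  1.3312e+00] rows>= 0.026906485298745553
[-0.0012615  -0.07412629  0.04928194]
```

Call:
jog_arm(
  increments=[
    [0,0,-0.03,0,0,0,0.2],
    [0,0,-0.06,0,0,0.1,0.2],
    [0,0,-0.09,0,0,0.2,0.2],
    [0,0,-0.1,0,0,0.32,0.2],
    [0,0,-0.1,0,0,0.44,0.2],
  ],
)

```text
clock: 13.25
position: [0.4986, -0.2603, 0.2438]
ee_rot: [0.671, 0.741, 0.001, 0.002]
ft_force: [0.0, -0.3, -0.8]
grip_width: 0.601
grasp_force: 0.0
```

Call:
jog_arm(
  increments=[
    [0,0,0,0,0,0.12,0.2],
    [0,0,0,0,0,0.24,0.2],
    [0,0,0,0,0,0.36,0.2],
    [0,0,0,0,0,0.48,0.2],
    [0,0,0,0,0,0.6,0.2],
  ],
)

```text
clock: 13.67
position: [0.4973, -0.2595, 0.2403]
ee_rot: [0.86, 0.51, -0.0, -0.0]
ft_force: [0.4, -0.9, -0.0]
grip_width: 0.603
grasp_force: 0.0
```

```bash
cat >> h.py <<'E'
def capstate(z=.138):
    s=snap('side'); c=s['color'][220:275,295:345].astype(int)
    V,U=np.mgrid[220:275,295:345]
    red=(c[...,0]>180)&(c[...,1]<90)&(c[...,2]<90)   # lit top face of cap
    P=np.array([w(s,u,v,z) for u,v in zip(U[red],V[red])])
    hull=cv2.convexHull(np.c_[U[red],V[red]].astype(np.int32))
    wh=(c.min(-1)>150)
    k=[i for i in range(wh.sum()) if cv2.pointPolygonTest(hull,(float(U[wh][i]),float(V[wh][i])),False)>0]
    Q=np.array([w(s,u,v,z) for u,v in zip(U[wh][k],V[wh][k])])
    hp=np.array([w(s,*h[0],z) for h in hull]); ce,r=cv2.minEnclosingCircle(hp[:,:2].astype(np.float32))
    print('red',red.sum(),'centre',ce,'r',r,'white',len(k))
    if len(k): d=Q[:,:2].mean(0)-ce; print('bar',d,np.degrees(np.arctan2(d[1],d[0])))
E
python3 - <<'E'
from h import *
s=load('side')
capstate()
s=load('side');t=snap('top')
f=lambda c,b,k:cv2.resize(c['color'][b[1]:b[3],b[0]:b[2],::-1],None,fx=k,fy=k,interpolation=cv2.INTER_CUBIC)
cv2.imwrite('pics/c6.png',np.hstack([f(t,(315,135,395,240),5),f(s,(285,195,365,300),5)]))
plan(.498,-.2593,.1413,-45)
E
```

```text
red 109 centre (0.49558958411216736, -0.260155588388443) r 0.02128240093588829 white 8
bar [ 0.00889088 -0.00141855] -9.065199564715773
t 13.77 p [ 0.4974 -0.2594  0.2402] yaw -28.47 q [-0.09  0.21  0.57  1.68 -0.12  1.28  0.  ] F [ 0.5  0.  -0.5] g 0.602 0.0
shift [0.0004 0.0005 0.0989] rot [-1.000e-04  1.000e-04  2.886e-01] rows>= 2.3729142853726595
```

View pics/c6.png

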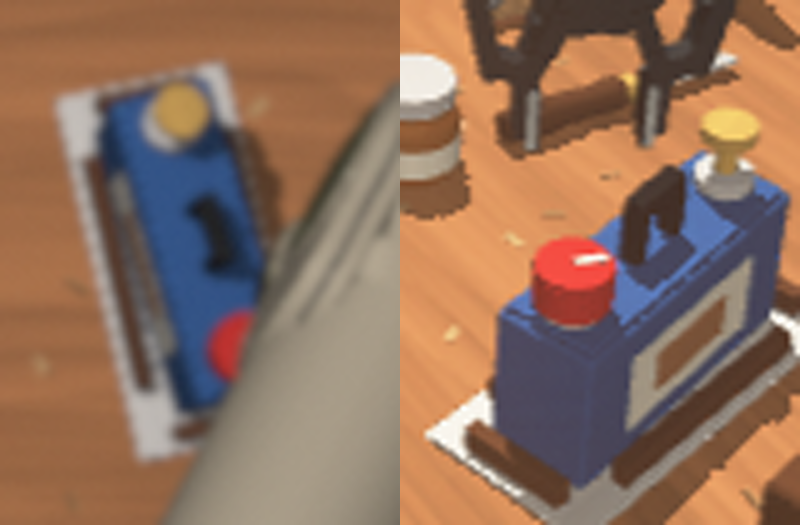

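Run:
```python
from h import *
s=load('side');t=load('top')
px=lambda x,y:(285+(x-400+.5)/5-.5,195+(y+.5)/5-.5)
W=lambda x,y,z=.138:w(s,*px(x,y),z)
ang=lambda a,b:np.degrees(np.arctan2(*(b-a)[1::-1]))
for f in('c4','c6'):
    im=cv2.imread(f'pics/{f}.png')[:,400:].astype(int)
    wh=(im.min(-1)>130);wh[:235]=0;wh[300:]=0;wh[:,:125]=0;wh[:,222:]=0
    v,u=np.nonzero(wh); Q=np.array([W(x+400,y) for x,y in zip(u,v)])[:,:2]
    m=Q.mean(0);_,S,Vt=np.linalg.svd(Q-m);print(f,len(u),m,S,np.degrees(np.arctan2(Vt[0,1],Vt[0,0])))
pt=tri(t,(315+36.2-.4,135+22-.4),s,px(729,125));c6=W(573,264);print(c6,pt,W(729,125,.149),ang(c6,pt),ang(c6,W(729,125,.149)))
```

```text
c4 333 [ 0.490938   -0.26110144] [0.14518237 0.04397828] -158.24222852338022
c6 323 [ 0.50472394 -0.26176723] [0.18041662 0.05995447] -178.41446138026808
[ 0.49498152 -0.26078347  0.138     ] [ 0.63993083 -0.21654472  0.14811129] [ 0.63777961 -0.21716696  0.149     ] 16.972267041995938 16.984860994190907
```

The side half shows the white bar from (575,265) to (610,258), pointing roughly along the can's +x side. The cap is near its stop, within image accuracy. I regrasp clear of the handle and turn further, watching the torque.

Call:
jog_arm(
  increments=[
    [0,0,0.03,0,0,0.12,0.4],
    [0,0,0.06,0,0,0.24,0.4],
    [0,0,0.085,0,0,0.35,0.4],
    [0,0,0.099,0,0,0.35,0.4],
    [0,0,0.099,0,0,0.35,0.4],
  ],
)

```text
clock: 14.18
position: [0.4957, -0.2585, 0.1381]
ee_rot: [0.934, 0.357, -0.002, -0.002]
ft_force: [-1.0, -0.6, -0.7]
grip_width: 0.698
grasp_force: 0.0
```

Call:
jog_arm(
  increments=[
    [0,0,0,0,0,0,-1],
    [0,0,0,0,0,0,-1],
    [0,0,0,0,0,0,-1],
    [0,0,0,0,0,0,-1],
  ],
)

```text
clock: 14.52
position: [0.4976, -0.2596, 0.1421]
ee_rot: [0.935, 0.356, 0.0, 0.0]
ft_force: [-3.2, 1.2, 1.1]
grip_width: 0.494
grasp_force: 41.5
```

Run:
```python
from h import *
plan(.498,-.2593,.1413,-45);print(get_obs()['torque'])
```

```text
t 14.52 p [ 0.4976 -0.2596  0.1421] yaw -48.35 q [-0.1   0.32  0.59  1.8  -0.2   1.09 -0.28] F [-3.2  1.2  1.1] g 0.494 41.5
shift [0.0005 0.0001 0.0008] rot [ 0.0005 -0.0006 -0.0585] rows>= 0.023359998322620798
[0.12661214 0.53732122 0.12079885]
```

Call:
jog_arm(
  increments=[
    [0,0,0,0,0,-0.06,-1],
    [0,0,0,0,0,-0.12,-1],
    [0,0,0,0,0,-0.12,-1],
  ],
)

```text
clock: 14.77
position: [0.4978, -0.2616, 0.1427]
ee_rot: [0.912, 0.411, 0.001, 0.002]
ft_force: [-1.5, -4.9, 0.8]
grip_width: 0.497
grasp_force: 41.4
```

Run:
```python
from h import *
plan(.498,-.2593,.1413,-45);print(get_obs()['torque'])
```

```text
t 14.77 p [ 0.4978 -0.2616  0.1427] yaw -41.43 q [-0.08  0.31  0.57  1.8  -0.19  1.08 -0.17] F [-1.5 -4.9  0.8] g 0.497 41.4
shift [ 0.0019 -0.0014  0.0014] rot [0.0038 0.     0.0623] rows>= 0.06407493890797797
[-1.25978922  0.13166523 -0.4349607 ]
```

Call:
jog_arm(
  increments=[
    [0,0,0,0,0,-0.05,-1],
    [0,0,0,0,0,-0.1,-1],
    [0,0,0,0,0,-0.1,-1],
  ],
)

```text
clock: 15.02
position: [0.4971, -0.2616, 0.1426]
ee_rot: [0.89, 0.456, 0.0, 0.001]
ft_force: [-5.9, -6.4, 6.3]
grip_width: 0.498
grasp_force: 42.0
```

Run:
```python
from h import *
plan(.498,-.2593,.1413,-45);print(get_obs()['torque'])
```

```text
t 15.02 p [ 0.4971 -0.2616  0.1426] yaw -35.73 q [-0.07  0.31  0.56  1.8  -0.18  1.08 -0.07] F [-5.9 -6.4  6.3] g 0.498 42.0
shift [ 0.0024 -0.0006  0.0013] rot [0.0023 0.0008 0.1617] rows>= 0.06688716204298649
[-1.18540387  1.16504412  0.10785844]
```

```bash
cat >> h.py <<'E'
def pump(z=.149):
    for n,b in (('top',(335,140,375,175)),('side',(335,200,372,240))):
        c=snap(n); r=c['color'][b[1]:b[3],b[0]:b[2]].astype(int)
        m=(r[...,0]>150)&(r[...,0]-r[...,2]>80)&(r[...,1]>120)
        v,u=np.nonzero(m); print(n,m.sum(),u.mean()+b[0],v.mean()+b[1],w(c,u.mean()+b[0],v.mean()+b[1],z).round(4))
E
python3 - <<'E'
from h import *
pump()
E
```

```text
top 76 351.8026315789474 156.51315789473685 [ 0.6408 -0.2199  0.149 ]
side 840 358.58452380952383 216.50238095238095 [ 0.6683 -0.2176  0.149 ]
```

Call:
jog_arm(
  increments=[
    [0,0,0,0,0,-0.05,-1],
    [0,0,0,0,0,-0.1,-1],
    [0,0,0,0,0,-0.1,-1],
  ],
)

```text
clock: 15.37
position: [0.498, -0.261, 0.1427]
ee_rot: [0.866, 0.5, 0.001, 0.001]
ft_force: [-1.4, -4.6, 4.9]
grip_width: 0.491
grasp_force: 42.3
```

Run:
```python
from h import *
pump()
plan(.498,-.2593,.1413,-45);print(get_obs()['torque'])
```

```text
top 79 351.69620253164555 156.62025316455697 [ 0.6405 -0.2196  0.149 ]
side 827 358.77992744860944 216.52478839177752 [ 0.6687 -0.218   0.149 ]
t 15.47 p [ 0.498  -0.261   0.1427] yaw -30.25 q [-0.06  0.31  0.54  1.8  -0.18  1.08  0.02] F [-1.5 -4.2  7.1] g 0.501 42.5
shift [ 0.0014 -0.0009  0.0014] rot [ 3.200e-03 -2.000e-04  2.575e-01] rows>= 0.05228565955510847
[-1.19353127  0.24813798 -0.49335921]
```

Call:
jog_arm(
  increments=[
    [0,0,0,0,0,-0.05,-1],
    [0,0,0,0,0,-0.1,-1],
    [0,0,0,0,0,-0.15,-1],
    [0,0,0,0,0,-0.15,-1],
  ],
)

```text
clock: 15.8
position: [0.4991, -0.2593, 0.1425]
ee_rot: [0.826, 0.563, 0.002, 0.001]
ft_force: [5.5, -1.6, 4.6]
grip_width: 0.498
grasp_force: 42.2
```

Run:
```python
from h import *
pump()
plan(.498,-.2593,.1413,-45);print(get_obs()['torque'])
```

```text
top 74 351.43243243243245 156.64864864864865 [ 0.6404 -0.2188  0.149 ]
side 814 359.0405405405405 216.507371007371 [ 0.6694 -0.2183  0.149 ]
t 15.9 p [ 0.4992 -0.2594  0.1425] yaw -21.65 q [-0.04  0.31  0.51  1.79 -0.17  1.08  0.16] F [ 5.9 -0.2  5.6] g 0.494 42.3
shift [-0.0004 -0.0011  0.0012] rot [ 0.0035 -0.0019  0.4075] rows>= 0.03960821613531273
[-0.11663881 -1.07240385 -0.9400099 ]
```

The torque now holds at −0.94 N m while the can stays put, so the cap is at its stop. I open directly without backing off, lift and check.

Call:
jog_arm(
  increments=[
    [0,0,0,0,0,0,0.2],
    [0,0,0,0,0,0,0.3],
    [0,0,0,0,0,0,0.3],
    [0,0,-0.03,0,0,0,0.3],
    [0,0,-0.06,0,0,0,0.3],
  ],
)

```text
clock: 16.32
position: [0.496, -0.2587, 0.2002]
ee_rot: [0.827, 0.563, -0.002, -0.002]
ft_force: [1.0, -0.4, 0.3]
grip_width: 0.651
grasp_force: 0.0
```

Call:
jog_arm(
  increments=[
    [0,0,-0.03,0,0,0,0],
    [0,0,-0.05,0,0,0,0],
    [0,0,-0.05,0,0,0,-0.5],
    [0,0,-0.05,0,0,0,-1],
    [0,0,-0.05,0,0,0,-1],
  ],
)

```text
clock: 16.73
position: [0.497, -0.259, 0.2502]
ee_rot: [0.827, 0.563, -0.0, -0.001]
ft_force: [1.0, 0.9, -0.6]
grip_width: 0.081
grasp_force: 0.0
```

Run:
```python
from h import *
capstate(); pump()
s=load('side')
cv2.imwrite('/tmp/s.png',cv2.resize(s['color'][195:300,285:365,::-1],None,fx=5,fy=5,interpolation=cv2.INTER_CUBIC))
im=cv2.imread('/tmp/s.png').astype(int)
px=lambda x,y:(285+(x+.5)/5-.5,195+(y+.5)/5-.5)
wh=(im.min(-1)>130);wh[:235]=0;wh[300:]=0;wh[:,:125]=0;wh[:,222:]=0
v,u=np.nonzero(wh); Q=np.array([w(s,*px(x,y),.138) for x,y in zip(u,v)])[:,:2]
m=Q.mean(0);_,S,Vt=np.linalg.svd(Q-m);print(len(u),m,S,np.degrees(np.arctan2(Vt[0,1],Vt[0,0])))
im=cv2.resize(cv2.imread('/tmp/s.png'),(450,590));cv2.imwrite('pics/c7.png',im)
plan(.6405,-.2185,.22,-45)
```

```text
red 110 centre (0.4971114993095398, -0.2643878161907196) r 0.02129589021205902 white 9
bar [ 0.01061969 -0.00058568] -3.156670450370418
top 70 351.0857142857143 156.54285714285714 [ 0.6407 -0.2177  0.149 ]
side 939 356.56656017039404 217.17252396166134 [ 0.661  -0.2171  0.149 ]
349 [ 0.50472417 -0.26523292] [0.25904947 0.06580174] -175.38612055317455
t 16.88 p [ 0.4969 -0.2591  0.25  ] yaw -21.49 q [-0.07  0.2   0.54  1.67 -0.11  1.3   0.12] F [ 0.4  0.9 -0.4] g -0.003 0.0
shift [0.0904 0.1188 0.0297] rot [-0.0022  0.0006  0.4103] rows>= 3.6495885135465573
```

View pics/c7.png

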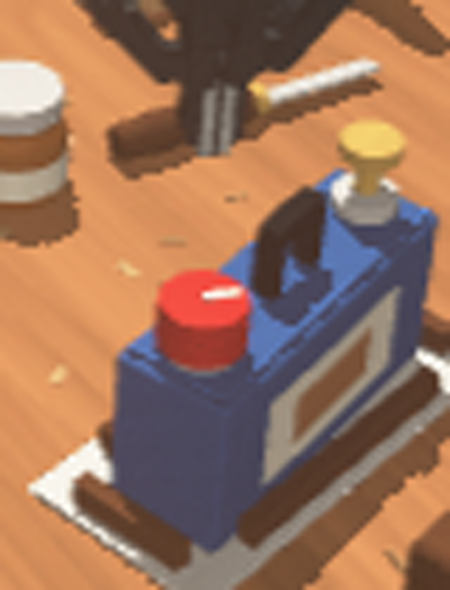

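Bar now points from (205,298) to (240,290). It moved only about 5° while the tool turned 27° against high torque, so the cap is at its stop. Now the pump.

Call:
jog_arm(
  increments=[
    [0.022,0.029,0,0,0,0.12,-1],
    [0.044,0.058,0,0,0,0.24,-1],
    [0.066,0.087,0,0,0,0.36,-1],
    [0.09,0.119,0.01,0,0,0.48,-1],
    [0.09,0.119,0.03,0,0,0.6,-1],
  ],
)

```text
clock: 17.3
position: [0.648, -0.2139, 0.2199]
ee_rot: [0.956, 0.294, 0.001, -0.0]
ft_force: [1.5, 1.3, -1.6]
grip_width: 0.003
grasp_force: 0.0
```

Call:
jog_arm(
  increments=[
    [0,0,0.01,0,0,0.12,-1],
    [0,0,0.02,0,0,0.24,-1],
    [0,0,0.02,0,0,0.3,-1],
    [0,0,0.02,0,0,0.3,-1],
  ],
)

```text
clock: 17.63
position: [0.6405, -0.2189, 0.1993]
ee_rot: [0.989, 0.146, -0.002, -0.0]
ft_force: [0.1, -0.6, 0.4]
grip_width: -0.001
grasp_force: 0.0
```

```bash
python3 -c "
from h import *
plan(.6405,-.2185,.174,-73)"
```

```text
t 17.63 p [ 0.6405 -0.2189  0.1993] yaw -73.22 q [-0.17  0.54  0.63  1.41 -0.32  1.3  -0.8 ] F [ 0.1 -0.6  0.4] g -0.001 0.0
shift [ 0.0002 -0.0004  0.0253] rot [-0.0012  0.003  -0.0038] rows>= 0.6060771040279698
```

Call:
jog_arm(
  increments=[
    [0,0,0.01,0,0,0,-1],
    [0,0,0.02,0,0,0,-1],
    [0,0,0.027,0,0,0,-1],
    [0,0,0.03,0,0,0,-1],
    [0,0,0.03,0,0,0,-1],
  ],
)

```text
clock: 18.05
position: [0.6409, -0.2192, 0.1705]
ee_rot: [0.989, 0.148, -0.0, -0.0]
ft_force: [-2.5, 1.7, 3.8]
grip_width: 0.002
grasp_force: 1.7
```

Call:
jog_arm(
  increments=[
    [0,0,0.003,0,0,0,-1],
    [0,0,0.006,0,0,0,-1],
    [0,0,0.006,0,0,0,-1],
  ],
)

```text
clock: 18.3
position: [0.6411, -0.2193, 0.1652]
ee_rot: [0.989, 0.147, 0.0, -0.0]
ft_force: [-2.8, 1.5, 5.4]
grip_width: -0.001
grasp_force: 2.7
```

Spring force rising as expected; continuing to the stop.

Call:
jog_arm(
  increments=[
    [0,0,0.003,0,0,0,-1],
    [0,0,0.005,0,0,0,-1],
    [0,0,0.005,0,0,0,-1],
  ],
)

```text
clock: 18.55
position: [0.6412, -0.2194, 0.1606]
ee_rot: [0.989, 0.147, 0.0, -0.0]
ft_force: [-2.6, 0.4, 7.8]
grip_width: 0.002
grasp_force: 3.6
```

Call:
jog_arm(
  increments=[
    [0,0,0.001,0,0,0,-1],
    [0,0,0.0015,0,0,0,-1],
    [0,0,0.0015,0,0,0,-1],
  ],
)

```text
clock: 18.8
position: [0.6412, -0.2193, 0.1594]
ee_rot: [0.989, 0.147, 0.0, -0.0]
ft_force: [-4.0, 1.5, 7.7]
grip_width: -0.0
grasp_force: 3.8
```

Call:
jog_arm(
  increments=[
    [0,0,0.001,0,0,0,-1],
    [0,0,0.001,0,0,0,-1],
  ],
)

```text
clock: 18.97
position: [0.6413, -0.2195, 0.1592]
ee_rot: [0.989, 0.147, 0.001, 0.0]
ft_force: [-5.2, 2.6, 11.5]
grip_width: -0.002
grasp_force: 5.8
```

Call:
jog_arm(
  increments=[
    [0,0,0.001,0,0,0,-1],
    [0,0,0.001,0,0,0,-1],
  ],
)

```text
clock: 19.13
position: [0.6415, -0.2198, 0.1591]
ee_rot: [0.989, 0.147, 0.001, 0.0]
ft_force: [-7.0, 3.0, 16.2]
grip_width: -0.002
grasp_force: 8.8
```

The stop is reached: force climbs to 16 N with z fixed at 0.159. Now I release upward and clear away.

Call:
jog_arm(
  increments=[
    [0,0,-0.01,0,0,0,-1],
    [0,0,-0.02,0,0,0,-1],
    [0,0,-0.04,0,0,0,-1],
    [0,0,-0.07,0,0,0,-1],
    [0,0,-0.1,0,0,0,-1],
  ],
)

```text
clock: 19.55
position: [0.6407, -0.219, 0.2572]
ee_rot: [0.989, 0.147, -0.001, -0.0]
ft_force: [0.7, 0.0, 0.3]
grip_width: 0.001
grasp_force: 0.0
```

Call:
jog_arm(
  increments=[
    [0,0.04,-0.01,0,0,0,-1],
    [0,0.08,-0.01,0,0,0,-1],
    [0,0.12,-0.01,0,0,0,-1],
    [0,0.16,-0.01,0,0,0,-1],
    [0,0.16,-0.01,0,0,0,-1],
  ],
)

```text
clock: 19.97
position: [0.6853, -0.3813, 0.2628]
ee_rot: [0.99, 0.143, -0.003, 0.001]
ft_force: [-2.4, -1.8, -1.1]
grip_width: -0.004
grasp_force: 0.0
```

Run:
```python
from h import *
pump();capstate()
s=load('side');t=load('top')
for u in (351,): 
  print([w(t,u,v).round(3) for v in (156,157)])
plan(0.6,-.3,.25,-73)
Z=lambda c,b:np.array([[w(c,u,v)[2] for u in range(b[0],b[2],2)] for v in range(b[1],b[3],2)])
print(np.sort(Z(t,(340,150,365,210)).ravel())[-12:].round(3))
```

```text
top 75 351.94666666666666 156.45333333333332 [ 0.641  -0.2204  0.149 ]
side 978 355.77811860940693 216.55521472392638 [ 0.6611 -0.2136  0.149 ]
red 110 centre (0.4971114993095398, -0.2643878161907196) r 0.02129589021205902 white 9
bar [ 0.01061969 -0.00058568] -3.156670450370418
[array([ 0.642, -0.218,  0.149]), array([ 0.639, -0.218,  0.148])]
t 20.12 p [ 0.6876 -0.3728  0.2659] yaw -73.1 q [ 0.14  0.77  0.63  0.92 -0.42  1.56 -0.65] F [-0.9  0.  -0.5] g 0.003 0.0
shift [-0.0627 -0.0952  0.016 ] rot [-0.0005  0.0007 -0.0018] rows>= 2.7592551195617556
[0.624 0.625 0.625 0.625 0.626 0.626 0.626 0.628 0.629 0.629 0.631 0.633]
```

Run:
```python
from h import *
t=load('top'); c=t['color'][190:225,340:385].astype(int); V,U=np.mgrid[190:225,340:385]
m=(c[...,0]>130)&(c[...,1]<80)&(c[...,2]<90); print(m.sum())
if m.sum()>20:
    P=np.array([w(t,u,v,.138) for u,v in zip(U[m],V[m])]); print(P.mean(0),P.min(0),P.max(0))
    u0,v0=(U[m].min()+U[m].max())//2,(V[m].min()+V[m].max())//2; print(u0,v0)
    print(t['color'][v0-7:v0+8,u0-7:u0+8,1])
```

```text
0
```

Call:
jog_arm(
  increments=[
    [0,-0.04,-0.01,0,0,0,-1],
    [0,-0.08,-0.02,0,0,0,-1],
    [0,-0.12,-0.02,0,0,0,-1],
    [0,-0.16,-0.02,0,0,0,-1],
    [0,-0.2,-0.02,0,0,0,-1],
  ],
)

```text
clock: 20.53
position: [0.6287, -0.177, 0.2875]
ee_rot: [0.989, 0.149, 0.001, -0.001]
ft_force: [0.9, 1.0, 1.7]
grip_width: 0.002
grasp_force: 0.0
```

Call:
jog_arm(
  increments=[
    [0,-0.04,0,0,0,0,-1],
    [0,-0.08,0,0,0,0,-1],
    [0,-0.12,0,0,0,0,-1],
    [0,-0.16,0,0,0,0,-1],
    [0,-0.2,0,0,0,0,-1],
  ],
)

```text
clock: 20.95
position: [0.5696, 0.014, 0.2876]
ee_rot: [0.989, 0.149, 0.001, -0.001]
ft_force: [0.6, 0.2, 0.6]
grip_width: 0.0
grasp_force: 0.0
```

Run:
```python
from h import *
pump();capstate()
t=load('top'); c=t['color'][190:225,340:385].astype(int); V,U=np.mgrid[190:225,340:385]
m=(c[...,0]>130)&(c[...,1]<80)&(c[...,2]<90); print(m.sum())
if m.sum()>20:
    h=cv2.convexHull(np.c_[U[m],V[m]].astype(np.int32)); (u0,v0),r=cv2.minEnclosingCircle(h); C=w(t,u0,v0,.138)
    g=np.where((np.hypot(U-u0,V-v0)<r-.7),c[...,1]-45,0).clip(0); 
    B=w(t,(g*U).sum()/g.sum(),(g*V).sum()/g.sum(),.138); d=B-C; print(C,r,d,np.degrees(np.arctan2(d[1],d[0])))
    u0,v0=round(u0),round(v0);print(t['color'][v0-7:v0+8,u0-7:u0+8,1])
```

```text
top 75 351.96 156.45333333333332 [ 0.641  -0.2204  0.149 ]
side 995 355.7025125628141 216.69346733668343 [ 0.6605 -0.214   0.149 ]Traceback (most recent call last):
  File "<stdin>", line 2, in <module>
  File "h.py", line 37, in capstate
    k=[i for i in range(wh.sum()) if cv2.pointPolygonTest(hull,(float(U[wh][i]),float(V[wh][i])),False)>0]
                                     ~~~~~~~~~~~~~~~~~~~~^^^^^^^^^^^^^^^^^^^^^^^^^^^^^^^^^^^^^^^^^^^^^^
cv2.error: OpenCV(4.12.0) /io/opencv/modules/imgproc/src/geometry.cpp:105: error: (-215:Assertion failed) total >= 0 && (depth == CV_32S || depth == CV_32F) in function 'pointPolygonTest'
```

Run:
```python
from h import *
t=load('top'); c=t['color'][190:225,340:385].astype(int); V,U=np.mgrid[190:225,340:385]
m=(c[...,0]>130)&(c[...,1]<90)&(c[...,2]<90); print(m.sum())
if m.sum()>20:
    h=cv2.convexHull(np.c_[U[m],V[m]].astype(np.int32)); (u0,v0),r=cv2.minEnclosingCircle(h); C=w(t,u0,v0,.138)
    g=np.where((np.hypot(U-u0,V-v0)<r-.7),c[...,1]-70,0).clip(0); 
    B=w(t,(g*U).sum()/g.sum(),(g*V).sum()/g.sum(),.138); d=B-C; print(C,r,d,np.degrees(np.arctan2(d[1],d[0])))
    u0,v0=round(u0),round(v0);print(t['color'][v0-6:v0+7,u0-7:u0+8,1])
```

```text
0
```

Run:
```python
from h import *
t=load('top');s=load('side')
print([w(t,u,v).round(3) for u,v in((362,206),(352,157),(355,180),(345,220))],t['color'][206,362])
print([w(s,u,v).round(3) for u,v in((319,247),(351,219),(310,265))],s['color'][247,319],get_obs()['joint_pos'].round(2))
```

```text
[array([ 0.491, -0.254,  0.138]), array([ 0.639, -0.22 ,  0.149]), array([ 0.576, -0.237,  0.107]), array([ 0.458, -0.222,  0.005])] [107  31  30]
[array([ 0.496, -0.258,  0.137]), array([ 0.642, -0.215,  0.148]), array([ 0.47 , -0.258,  0.085])] [144  55  43] [-0.62  0.21  0.6   1.59 -0.12  1.38 -1.27]
```

Only shadowed, and the can stands flat (can top 0.107 m, cap 0.138 m). I re-measure with relative thresholds.

Run:
```python
from h import *
for n,b in(('top',(345,190,378,222)),('side',(303,232,337,266))):
    t=load(n); c=t['color'][b[1]:b[3],b[0]:b[2]].astype(float); V,U=np.mgrid[b[1]:b[3],b[0]:b[2]]
    X=np.array([w(t,u,v) for u,v in zip(U.ravel(),V.ravel())]); P=np.array([w(t,u,v,.138) for u,v in zip(U.ravel(),V.ravel())])[:,:2]
    top=(abs(X[:,2]-.138)<.005)&(np.hypot(X[:,0]-.497,X[:,1]+.26)<.03)
    q=P[top]; C=(q.min(0)+q.max(0))/2
    cc=c.reshape(-1,3)[top]; g=(cc[:,1]/cc[:,0]-.42).clip(0); g[np.hypot(*(q-C).T)>.019]=0
    d=(g[:,None]*q).sum(0)/g.sum()-C
    print(n,top.sum(),C,q.mean(0),d,np.degrees(np.arctan2(d[1],d[0])))
```

```text
top 155 [ 0.49918918 -0.26580264] [ 0.49940353 -0.2654897 ] [ 0.0083672  -0.00210724] -14.135687553192353
side 152 [ 0.49553152 -0.26613458] [ 0.49535058 -0.26617778] [0.01117134 0.0007569 ] 3.8760740072936803
```

```bash
python3 -c "
from h import *
print(workorder.hand_in())"
```

```text
the job is handed in; nothing more can be done
None
```

I handed the job in at about 21 s of the 69 s; no verdict came back. The can stands flat in the tray (about 4° off the tray's axis), the cap is at its open stop going by torque (the images only put it close), and the pump was pressed to its stop and sprang back.

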